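# Back the feed wheel off one notch

## Task

The hand feed wheel on the bench stands one notch too far forward. Working only with light fingertip pushes (grip and lift nothing), flip the pawl up by its red knob until it lies back on its stop, then push the wheel one notch backward (the top of the wheel goes towards the pawl's pivot), and flip the pawl down again so that it drops to the bottom of the next notch and locks the wheel there. Leave the loose things around it where they are.

Things in the scene. Friction and masses are not known exactly. Their poses are not given: they have to be found in the camera images.
- feeder: Feeder: grey base plate 12 mm thick fixed to the bench, two blue uprights, a wheel on a level axle, a pawl at the wheel's top. Origin on the bench straight below the ratchet wheel's middle; z up; -x is the front, towards the robot; +y is the side of the pawl's pivot (left for the robot). Base: x -70 to +100, y -95 to +125 mm. Pawl's post: y 67 to 103, x 18 to 30 mm, 202 mm high.
- axle (a point): Point on the wheel's axle in the plane of the star handle: 40 mm in front (-x) of the feeder's origin, 95 mm above the bench; the axle runs along the feeder's x. Star handle: 5 spokes 72 degrees apart, each with an 18 mm ball centred 69 mm from the axle. The ratchet wheel stands 40 mm behind it: 10 teeth, 56 mm tip radius, 36 degrees a notch.
- feed_wheel (a joint): Wheel angle, rad; grows forward (clockwise from the front), falls backward (top towards +y). Starts at 0.01 to 0.12. At 0 the pawl blocks backward turning; one notch back it locks at -0.628. The pawl drops in fully with the wheel left between -0.60 and -0.36 (aim at -0.55); farther back it lands on the next tooth. Pawl up: turns freely, about 2 N at a ball, stays where left.
- pawl (a joint): Angle of the pawl about its pivot, rad. -0.02 to 0.06: down in a notch; 1.32: flipped back against its stop; about 0.13: on top of a tooth. Its own weight keeps it on either side; it tips over at about 0.78. Pivot: along the feeder's x, at y +85 mm, z 160 mm in the feeder's frame. About 1 N at the knob moves it.
- pawl_knob (a point): Middle of the pawl's red knob: a level cylinder along the feeder's x, 18 mm diameter, 34 mm long (x -22 to -56 mm), 50 mm from the pivot. Pawl down: 29 mm to -y of the pivot and 41 mm above it; flipped back: 32 mm to +y and 38 mm above it. Pushing it towards +y flips the pawl up, towards -y flips it down.
- yellow_ball (a point): Centre of the yellow ball (18 mm) on the star handle's upper spoke that leans towards -y at the start, 38 degrees from upright at wheel angle 0. Pushing it towards +y turns the wheel backward; one notch back it is almost straight above the axle. The other four balls are black.
- torch_head_06: Loose black torch head, 34 mm diameter, 34 mm high, standing beside the feeder on its +y side; origin at its underside. Leave it.
- torch_head_08: Loose black torch head, 35 mm diameter, 36 mm high, standing beside the feeder on its +y side; origin at its underside. Leave it.
- screwdriver_red: Small loose red-handled screwdriver, 107 mm long, lying on the bench beside the feeder's base on its -y side; origin at its underside. Leave it.

How it is judged (in metres and radians):
On the way, in this order (a step that is already met when the one before it is completed fails the run):
1. the pawl is flipped up on its stop, the wheel not yet turned back (value of joint pawl above 1.1 rad and value of joint feed_wheel above -0.15 rad), for 0.2 s.
2. with the pawl up, the wheel has been pushed back one notch (value of joint pawl above 0.95 rad and value of joint feed_wheel between -0.85 and -0.36 rad), for 0.2 s.
At the end, for the whole second after the job is handed in: The pawl is down at the bottom of a notch (pawl below 0.08 rad), the wheel is at rest one notch behind its first locking position (between -0.67 and -0.36 rad; the locking position is -0.628) (value of joint pawl below 0.08 rad and value of joint feed_wheel between -0.67 and -0.36 rad and velocity of joint feed_wheel between -0.05 and 0.05 rad/s); the robot touches nothing.
It fails at once if the wheel or the pawl was gripped or forced (more than 35 N from the fingers) (contact force between the fingers and feed_wheel above 35 N or contact force between the fingers and pawl above 35 N).
It fails at once if a loose thing was lifted or pushed more than 20 mm away (distance of any of torch_head_06, torch_head_08, screwdriver_red from where it was at the start of the episode above 0.02 m).
It also fails if it takes over 54 s, if anything falls off the work surface, if the arm or the gripper's body presses on something with over 40 N, if the wrist force passes 120 N, or if a joint passes its speed limit or range.

## Robot

A 7-joint arm with a two-finger parallel gripper is mounted at the origin on a cart in front of the work surface, level with it; the furniture and walls round the work are solid. World frame = base frame: x ahead of the robot, y to its left, z up, the work surface at z = 0. Lengths are in mm, angles in degrees, forces in N, time in s.
With the tool pointing down it reaches from about 375 to 925 mm from the base axis. Payload 3.1 kg.
Tool frame: the origin (TCP) lies at the very end of the fingers, on their centre line; the grasp point (between the pads) lies 19 mm behind it; x points along the fingers, z is the direction in which the jaws open and shut, and the axes are right-handed (so a half turn about x gives the same grasp; the last joint's range is limited). The gripper opens to 85 mm and grips with 20 to 120 N. Pads are 22 mm wide; open, the fingers measure 114 mm over their backs; the gripper's body (76 mm by 85 mm) begins 54 mm behind the grasp point. The pads swing forward as they close: fully open they stand 13 mm farther back than shut.
Start: joints at [71.746, 21.939, 2.515, 91.553, -1.026, 66.532, -2.859], TCP at [142.376, -634.218, 231.269] pointing down, gripper open.
Joint ranges: [-149.38, 149.38], [-23.57, 123.04], [-84.95, 90], [0, 143.3], [-89.99, 269.99], [3.08, 112.72], [-163.45, 163.45]. Speed limits (degrees/s): [159.86, 159.86, 180, 180, 180, 180, 180].

## Interface

Orientations are given as [roll, pitch, yaw] about the fixed x, y, z axes, in that order (R = Rz(yaw) Ry(pitch) Rx(roll)).
In Python, from bench import env, eoat, planner, eyes, job gives the robot as it stands. The module is installed in compiled form; this text tells all that it offers. Calls block until the motion is done:
- env.move_pose(position, orientation): joint-space move of the TCP to a pose.
- env.move_straight(position, rotation=None, feed=150, force_limit=None): straight line of the TCP; rotation=None keeps the orientation; feed is the mean speed in mm/s. With force_limit (N) it stops when the force on the tool has changed by that much, and returns True; else False.
- env.movej(angles): joint-space move.
- eoat.grip(opening, f_grip=None): finger opening in mm; f_grip is the grip in N (None keeps the last); returns when the fingers have stopped.
- env.hold(seconds).
- planner.inverse_kinematics(position, orientation): joint angles nearest the present ones, or None.
- env.get_obs(): the state.
- eyes.snapshot(name): name is "scene" or "top" or "wrist"; returns a dict with "frame" (384x512x3 uint8, blue, green, red), "z_map" (384x512 float32, mm along the optical axis (not along the pixel's ray), 0 where there is no reading), "camera_matrix" (3x3 intrinsics, pixels), "view" (4x4, takes a point from world to camera coordinates). Camera axes: x right, y down, z forward; pixel columns grow to the right and rows downward; lengths in mm; the calibration is good to about 2 mm. A picture is of the moment at which its call begins.
A pose or a line that the arm cannot do raises env.PlanningError and nothing moves.
- job.hand_in(): hands the job in, once; it reports no verdict.
The state is a dict: "t": time; "joint_pos": joint angles; "joint_vel": joint speeds; "effort": joint torques, N m; "position": TCP position; "tool_rot": TCP orientation; "wrist_force": force on the tool from outside, world axes, zero at the start; "ft_torque": the same for the moment, N m; "grip_width": finger opening in mm.
Only numpy, scipy, OpenCV 4.12 (cv2) and the standard library are available. Lean on these libraries where they do the work, as an engineer would, in place of code of your own. Each camera call takes 0.05 s, during which the arm holds its last target.

## Working session

There is one attempt and no reset: what is moved stays moved. The work goes in short steps, each a Python script; the robot and the scene stay as the last script left them, time stands still between calls to the robot, and variables do not carry over. Pictures are saved under pics/ and viewed, and the job is handed in when it is done.

```bash
mkdir -p pics
cat > h.py <<'E'
import numpy as np, cv2
from bench import env, eoat, planner, eyes, job
def snap(n,f):
    s=eyes.snapshot(n); cv2.imwrite('pics/%s.png'%f,s['frame']); np.savez('pics/%s.npz'%f,**s); return s
def pt(s,u,v,d=None):
    K=s['camera_matrix'];z=s['z_map'][int(round(v)),int(round(u))] if d is None else d
    c=np.array([(u-K[0,2])*z/K[0,0],(v-K[1,2])*z/K[1,1],z,1]); return (np.linalg.inv(s['view'])@c)[:3]
def proj(s,p):
    c=s['view']@np.r_[p,1]; q=s['camera_matrix']@c[:3]; return q[:2]/q[2]
E
python3 - <<'E'
from h import *
for n in ('scene','top'): 
    s=snap(n,n+'0'); print(n,np.linalg.inv(s['view'])[:3].round(2).tolist())
o=env.get_obs();print({k:np.round(v,2).tolist() for k,v in o.items()})
E
```

```text
scene [[-0.63, -0.45, 0.63, -129.16], [-0.78, 0.34, -0.53, 527.55], [0.02, -0.82, -0.57, 675.0]]
top [[-0.0, -1.0, 0.09, 404.31], [-1.0, 0.0, 0.0, -2.85], [-0.0, -0.09, -1.0, 980.59]]
{'t': 0.1, 'joint_pos': [71.75, 21.99, 2.51, 91.64, -1.02, 66.53, -2.86], 'joint_vel': [0.0, -0.23, 0.0, -0.24, -0.05, 0.02, -0.03], 'effort': [0.0, -43.47, 1.03, -25.05, 0.01, 0.01, -0.0], 'position': [142.15, -633.4, 230.0], 'tool_rot': [-176.55, 89.86, 106.11], 'wrist_force': [0.19, -0.28, -0.24], 'ft_torque': [0.01, 0.05, 0.03], 'grip_width': 85.11}
```

View pics/scene0.png

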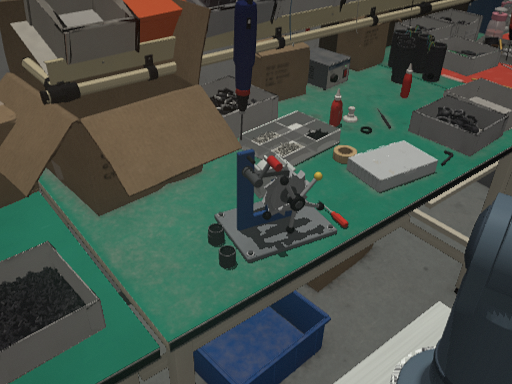

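View pics/top0.png

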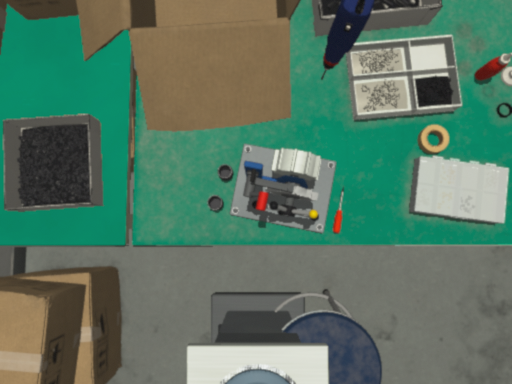

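Run:
```python
import cv2,numpy as np
a=cv2.imread('pics/top0.png')[135:245,195:355]; cv2.imwrite('pics/t0c.png',cv2.resize(a,None,fx=5,fy=5,interpolation=cv2.INTER_CUBIC))
a=cv2.imread('pics/scene0.png')[140:275,195:355]; cv2.imwrite('pics/s0c.png',cv2.resize(a,None,fx=4.4,fy=4.4,interpolation=cv2.INTER_CUBIC))
```

```text
(no output)
```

View pics/t0c.png

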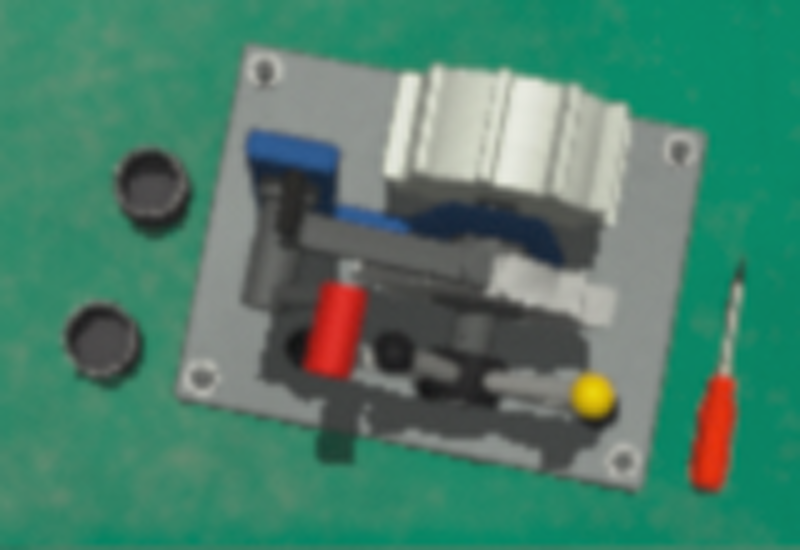

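View pics/s0c.png

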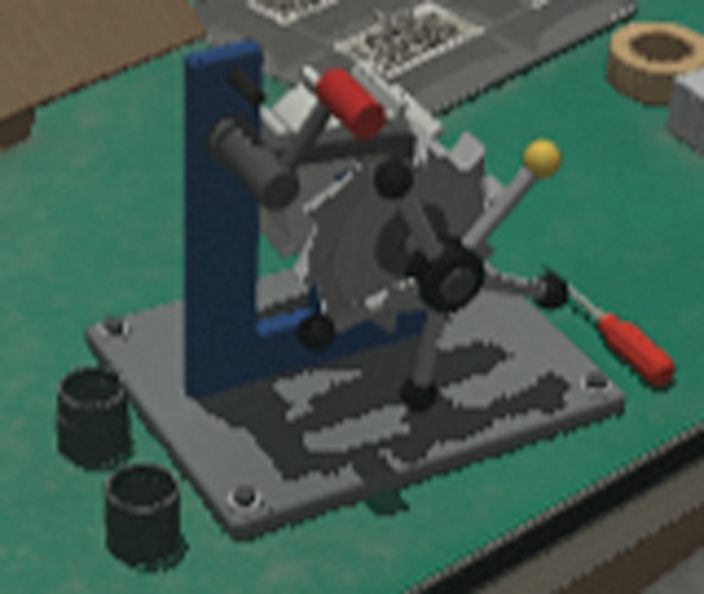

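```bash
cat >> h.py <<'E'
def onz(s,u,v,z):
    a=pt(s,u,v,100.);c=np.linalg.inv(s['view'])[:3,3];d=a-c
    return c+d*(z-c[2])/d[2]
E
python3 - <<'E'
from h import *
s=dict(np.load('pics/top0.npz'))
f=np.array([[100,125],[100,-95],[-70,125],[-70,-95]],float)
c=[(248,45),(707,132),(180,400),(640,487)]
w=np.array([onz(s,(a/5+195-.4),b/5+135-.4,12)[:2] for a,b in c])
fm,wm=f.mean(0),w.mean(0)
A=(f-fm)[:,0]+1j*(f-fm)[:,1];B=(w-wm)[:,0]+1j*(w-wm)[:,1]
th=np.angle((A.conj()*B).sum());print('yaw',np.degrees(th),'scale',abs((A.conj()*B).sum())/(abs(A)**2).sum())
R=np.array([[np.cos(th),-np.sin(th)],[np.sin(th),np.cos(th)]]);o=wm-R@fm;print('origin',o,'res',(w-(f@R.T+o)).round(1).tolist())
for n,(u,v,z) in dict(yellow=(593/5+195,395/5+135,95+69*.8),knob=(336/5+195,330/5+135,201),t1=(152/5+195,180/5+135,34),t2=(102/5+195,338/5+135,34)).items():
    p=onz(s,u-.4,v-.4,z); q=pt(s,u-.4,v-.4); print(n,p.round(),'depth',q.round(),'feeder',(R.T@(p[:2]-o)).round(1),(R.T@(q[:2]-o)).round(1))
s2=dict(np.load('pics/scene0.npz'))
for n,(u,v) in dict(yellow=(541/4.4+195,158/4.4+140),knob=(352/4.4+195,102/4.4+140)).items():
    q=pt(s2,u,v);print(n,q.round(),(R.T@(q[:2]-o)).round(1),(u,v))
def W(x,y,z): return np.r_[R@[x,y]+o,z]
for a in (0,.1): 
    ph=np.radians(38)+a  # forward = clockwise from the front(top to -y)
    p=W(-40,-69*np.sin(ph),95+69*np.cos(ph)); print(a,p.round(),(proj(s,p)-[195,135])*5+2,(proj(s2,p)-[195,140])*4.4)
p=W(-39,56,201);print(p,(proj(s,p)-[195,135])*5+2,(proj(s2,p)-[195,140])*4.4)
# obstacles above table near
p=np.array([pt(s,u,v) for v in range(130,245,2) for u in range(200,350,2)]);print(p[:,2].max())
v=s['z_map'][0:130:2,:];
for (u,vv) in [(345,20),(328,68),(330,45),(210,80),(210,115),(295,10)]: print(pt(s,u,vv).round())
E
```

```text
yaw -10.992094022906349 scale 0.9859583487558011
origin [490.42347784 -72.83515556] res [[-1.0, -1.1], [-0.7, 1.1], [-0.0, -2.4], [1.7, 2.5]]
yellow [ 441. -111.  150.] depth [ 441. -111.  156.] feeder [-40.9 -47.1] [-41.2 -46.5]
knob [463. -10. 201.] depth [463.  -9. 210.] feeder [-38.6  57. ] [-39.3  56.9]
t1 [545.  72.  34.] depth [549.  75.   7.] feeder [ 25.4 153. ] [ 28.9 155.8]
t2 [473.  95.  34.] depth [475.  97.   7.] feeder [-49.4 161. ] [-48.1 164.1]
yellow [ 436. -105.  150.] [-47.4 -42.4] (317.95454545454544, 175.9090909090909)
knob [453.  -2. 209.] [-50.6  62.1] (275.0, 163.1818181818182)
0 [ 443. -107.  149.] [581.63538563 390.68874467] [531.84188406 152.05297615]
0.1 [ 442. -112.  145.] [593.15549421 393.70318357] [540.35416498 157.71002365]
[462.81670965 -10.4262912  201.        ] [338.45782695 331.46723072] [350.10716647 102.15404866]
980.5913732804185
[ 707. -128.  404.]
[ 721. -138.  193.]
[ 714. -122.  309.]
[695.  89. 201.]
[637.  92. 165.]
[943. -93.   4.]
```

```bash
cat >> h.py <<'E'
from scipy.spatial.transform import Rotation as Ro
th=np.radians(-11.0);O=np.array([490.4,-72.8,0]);RF=np.array([[np.cos(th),-np.sin(th),0],[np.sin(th),np.cos(th),0],[0,0,1]])
def W(x,y,z): return (RF@[x,y,z]+O).tolist()
def F(p): return RF.T@(np.array(p)-O)
def ori(t,sg=1,jy=False):
    t=np.radians(t);x=np.array([np.sin(t),0,-np.cos(t)]);y=np.array([0,sg,0.]);z=np.cross(x,y)
    if jy: y,z=-z,y
    return Ro.from_matrix(RF@np.c_[x,y,z]).as_euler('xyz',degrees=True).tolist()
E
python3 - <<'E'
from h import *
import warnings
for t in (15,25,30,40):
  for sg in (1,-1):
   for jy in (0,1):
    r=[planner.inverse_kinematics(W(*p),ori(t,sg,jy)) for p in [(-38,20,190),(-38,20,290),(-38,110,190),(-38,155,290),(-40,-80,140),(-40,-80,290)]]
    print(t,sg,jy,[None if q is None else np.round(q).astype(int).tolist() for q in r])
E
```

```text
15 1 0 [[46, -4, -46, 128, -1, 40, -10], [48, -13, -42, 121, -9, 54, -2], [44, -1, -56, 125, 8, 42, -29], [56, -12, -67, 116, -6, 55, -20], [47, 1, -33, 131, 0, 33, 3], [48, -12, -30, 121, -9, 54, 11]]
15 1 1 [[43, -4, -43, 128, 0, 40, 79], [42, -12, -38, 121, -7, 54, 86], [39, -1, -52, 125, 8, 42, 60], [46, -9, -60, 116, -2, 55, 66], [47, 1, -33, 131, 0, 33, 93], [43, -11, -26, 121, -8, 54, 100]]
15 -1 0 [[-67, -18, 59, 132, 28, 47, 144], [-47, -19, 38, 124, 20, 58, 151], [-67, -8, 50, 129, 19, 44, 141], [-63, -12, 38, 120, 19, 58, 136], None, [72, -15, -50, 120, -17, 55, -161]]
15 -1 1 [[46, -4, -45, 128, 0, 40, -100], [49, -13, -43, 121, -9, 54, -91], [49, 0, -62, 125, 8, 42, -119], [57, -12, -67, 116, -6, 55, -110], [43, 1, -30, 131, 0, 33, -87], [47, -12, -29, 121, -9, 54, -79]]
25 1 0 [[51, -12, -49, 135, -9, 28, -4], [50, -21, -42, 128, -18, 44, 5], [34, -7, -49, 132, 11, 30, -35], [55, -23, -63, 123, -17, 45, -12], [49, -3, -34, 138, -10, 20, 13], [49, -18, -29, 128, -18, 44, 19]]
25 1 1 [[39, -10, -39, 135, -3, 28, 81], [35, -19, -31, 128, -9, 43, 87], [47, -9, -60, 132, 6, 
[... 1042 characters left out ...]
-49, -12, 27, 138, 41, 33, 116], [-44, -16, 15, 129, 32, 47, 122], [53, -5, -37, 141, -22, 14, -155], [54, -22, -31, 131, -26, 40, -153]]
30 -1 1 [[60, -17, -57, 138, -24, 23, -81], [24, -21, -23, 132, -4, 38, -98], [54, -14, -66, 135, -1, 23, -115], [35, -19, -50, 126, -1, 39, -118], [53, -5, -37, 141, -22, 14, -65], [55, -22, -32, 131, -27, 40, -62]]
40 1 0 [None, None, None, [12, -19, -37, 133, 23, 31, -53], None, None]
40 1 1 [None, None, [39, -14, -57, 142, 36, 14, 25], [27, -22, -47, 133, 11, 29, 48], None, None]
40 -1 0 [None, None, None, [-35, -18, 2, 135, 44, 41, 108], None, None]
40 -1 1 [None, None, [58, -23, -71, 141, -18, 11, -103], [12, -19, -37, 133, 23, 31, -143], None, None]
```

Run:
```python
from h import *
eoat.grip(0,20)
o=ori(15)
env.move_pose(W(-40,-40,330),o)
env.move_straight(W(-40,20,290),feed=120)
env.move_straight(W(-40,20,192),feed=80,force_limit=6)
ob=env.get_obs();print(ob['t'],F(ob['position']),ob['tool_rot'],o,ob['wrist_force'],ob['grip_width'])
snap('scene','s1');snap('top','t1');snap('wrist','w1')
a=cv2.imread('pics/s1.png')[120:255,195:355]; b=cv2.imread('pics/w1.png')
cv2.imwrite('pics/s1c.png',np.hstack([cv2.resize(a,(400,338)),cv2.resize(b,(400,338))]))
```

```text
5.1917 [-39.4233634   20.06153336 192.62377144] [-1.81095608e-02  7.49246399e+01 -1.10196016e+01] [7.156248033292914e-15, 74.99999999999999, -10.999999999999993] [0.0774924  0.2175294  0.24974381] 0.07977015282988958
```

View pics/s1c.png

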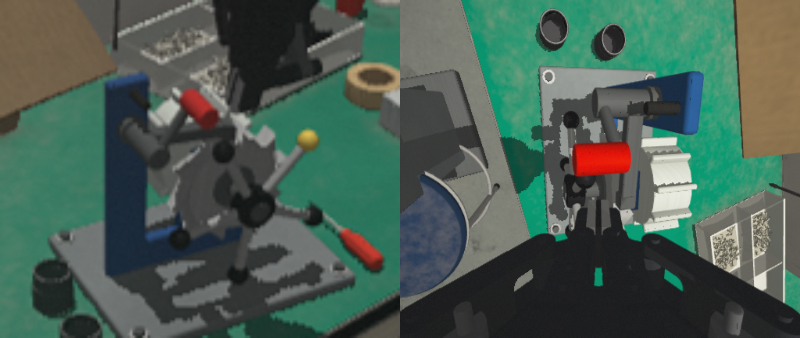

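Run:
```python
from h import *
r=env.move_straight(W(-40,92,192),feed=50,force_limit=12)
ob=env.get_obs();print(r,ob['t'],F(ob['position']),ob['wrist_force'])
snap('scene','s2');snap('wrist','w2')
a=cv2.imread('pics/s2.png')[120:255,195:355]; b=cv2.imread('pics/w2.png')
cv2.imwrite('pics/s2c.png',np.hstack([cv2.resize(a,(400,338)),cv2.resize(b,(400,338))]))
```

```text
False 6.9333 [-40.0174262   91.60595479 191.92996958] [ 0.11525505 -0.30463453 -0.31978732]
```

View pics/s2c.png

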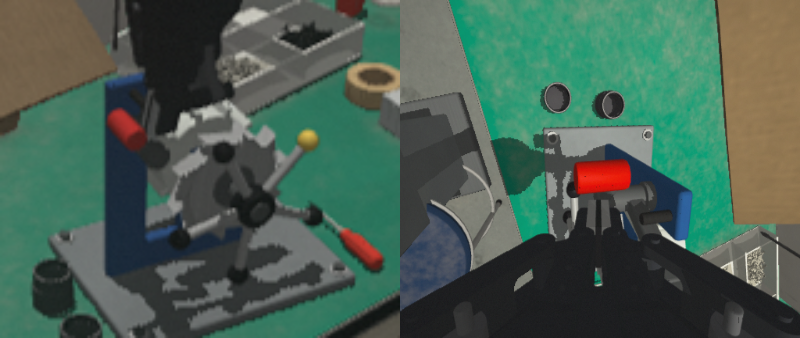

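Run:
```python
from h import *
env.move_straight(W(-41,82,200),feed=100)
env.move_straight(W(-41,75,265),feed=120)
env.move_straight(W(-40,-88,250),feed=150)
env.move_straight(W(-38,-88,140),feed=120,force_limit=6)
ob=env.get_obs();print(ob['t'],F(ob['position']),ob['wrist_force'])
snap('scene','s3');snap('wrist','w3')
a=cv2.imread('pics/s3.png')[120:255,195:355]; b=cv2.imread('pics/w3.png')
cv2.imwrite('pics/s3c.png',np.hstack([cv2.resize(a,(400,338)),cv2.resize(b,(400,338))]))
```

```text
10.3083 [-37.2160084  -88.01820322 140.74847576] [ 0.01263706  0.05844424 -0.21163361]
```

View pics/s3c.png

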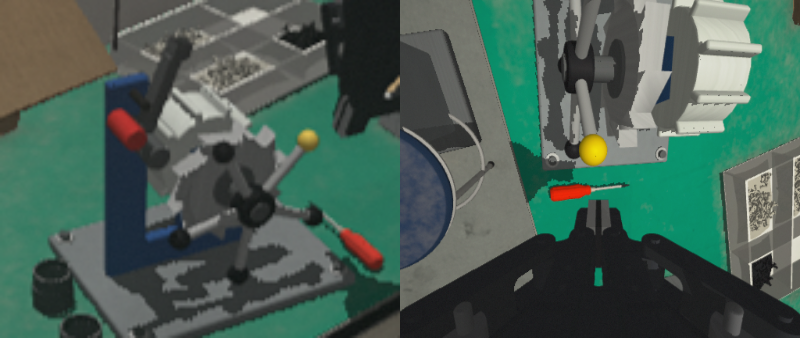

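Run:
```python
from h import *
s=dict(np.load('pics/s3.npz'));
for y,z in((117,198),(112,202)): print((proj(s,W(-39,y,z))-[195,120])*2.5, )
env.move_straight(W(-38,-70,140),feed=40,force_limit=8)
r=env.move_straight(W(-38,-31,150),feed=25,force_limit=10)
ob=env.get_obs();print(r,ob['t'],F(ob['position']),ob['wrist_force'])
s=snap('scene','s4');snap('wrist','w4');snap('top','t4')
for a in (-.6,-.5,-.4):
    ph=np.radians(38)+a; print(a,(proj(s,W(-40,-69*np.sin(ph),95+69*np.cos(ph)))-[195,120])*2.5)
a=cv2.imread('pics/s4.png')[120:255,195:355]; b=cv2.imread('pics/w4.png')
cv2.imwrite('pics/s4c.png',np.hstack([cv2.resize(a,(400,338)),cv2.resize(b,(400,338))]))
```

```text
[126.86248648 130.01217431]
[132.97335904 123.83111495]
True 11.6417 [-38.13381638 -64.92600532 142.47788407] [ 0.40672381 -0.87836335  0.9312686 ]
-0.6 [263.65062878 132.07071439]
-0.5 [270.88941775 130.91509493]
-0.4 [277.89384603 130.52593652]
```

View pics/s4c.png

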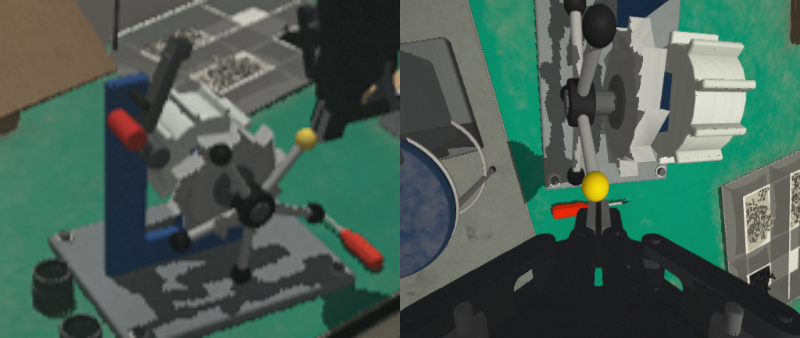

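Run:
```python
from h import *
for i in range(4):
    r=env.move_straight(W(-38,-31,150),feed=20,force_limit=15)
    ob=env.get_obs();print(r,ob['t'],F(ob['position']),ob['wrist_force'])
    if not r: break
s=snap('scene','s5');snap('wrist','w5')
a=cv2.imread('pics/s5.png')[120:255,195:355]; b=cv2.imread('pics/w5.png')
cv2.imwrite('pics/s5c.png',np.hstack([cv2.resize(a,(400,338)),cv2.resize(b,(400,338))]))
```

```text
False 13.6917 [-38.13242138 -30.86324605 149.87412119] [-0.02710047 -2.11427163  0.06908228]
```

View pics/s5c.png

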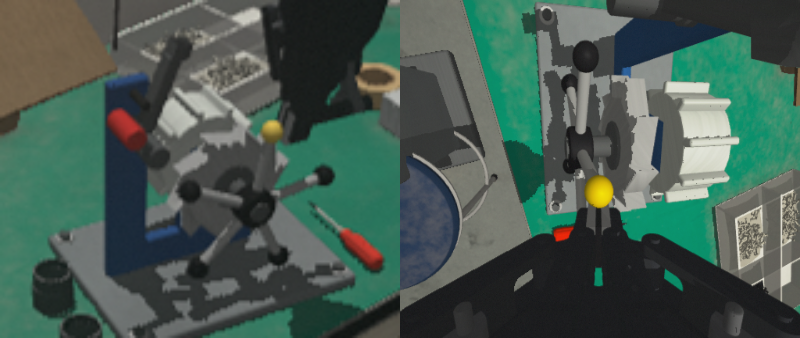

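Run:
```python
from h import *
r=env.move_straight(W(-38,-28.5,150),feed=10,force_limit=12)
env.move_straight(W(-38,-45,150),feed=60)
env.move_straight(W(-40,-60,265),feed=150)
s=snap('scene','s6');t=snap('top','t6')
for a in (-.6,-.55,-.5,-.45,-.4):
    ph=np.radians(38)+a;p=W(-40,-69*np.sin(ph),95+69*np.cos(ph)); print(a,(proj(s,p)-[195,120])*2.5,(proj(t,p)-[195,135])*2.5)
m=lambda f:cv2.inRange(cv2.cvtColor(f,cv2.COLOR_BGR2HSV),(20,120,80),(35,255,255))
for q,x,y in((s,195,120),(t,195,135)):
    k=m(q['frame'])[y:y+135,x:x+160]; v,u=np.nonzero(k); print(len(u),np.median(u)*2.5,np.median(v)*2.5)
a=s['frame'][120:255,195:355]; b=t['frame'][135:270,195:355]
cv2.imwrite('pics/s6c.png',np.hstack([cv2.resize(a,(400,338)),cv2.resize(b,(400,338))]));print(env.get_obs()['t'])
```

```text
-0.6 [263.65062878 132.07071439] [243.77765407 184.23106671]
-0.55 [267.29451271 131.39721148] [248.09519063 185.08811808]
-0.5 [270.88941775 130.91509493] [252.36602043 185.95203422]
-0.45 [274.42566433 130.62473949] [256.5768769  186.82010777]
-0.4 [277.89384603 130.52593652] [260.71476148 187.68962472]
59 267.5 130.0
73 247.5 185.0
15.6417
```

View pics/s6c.png

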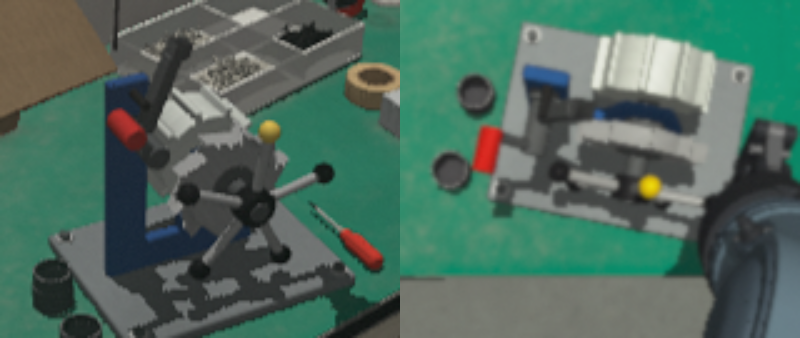

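Run:
```python
from h import *
env.move_straight(W(-45,-40,300),feed=150)
env.move_straight(W(-45,158,295),feed=180)
env.move_straight(W(-40,158,190),feed=120,force_limit=6)
ob=env.get_obs();print(ob['t'],F(ob['position']),ob['wrist_force'])
r=env.move_straight(W(-40,92,192),feed=30,force_limit=15)
env.hold(.5)
ob=env.get_obs();print(r,ob['t'],F(ob['position']),ob['wrist_force'])
s=snap('scene','s7');t=snap('wrist','w7')
a=s['frame'][120:255,195:355]; b=t['frame']
cv2.imwrite('pics/s7c.png',np.hstack([cv2.resize(a,(400,338)),cv2.resize(b,(400,338))]))
```

```text
18.3333 [-39.6119042  158.18486811 190.43059824] [0.8607609  0.59134312 0.29432737]
False 21.1833 [-40.00212494  91.97252666 191.99079074] [ 0.00980998 -0.28562672  0.21833174]
```

View pics/s7c.png

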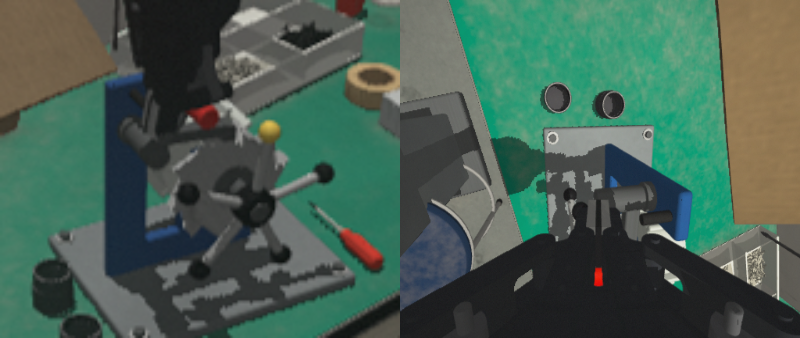

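Pawl down. I'll withdraw upward and measure the knob and the ball.

Run:
```python
from h import *
env.move_straight(W(-42,105,200),feed=80)
env.move_straight(W(-45,110,300),feed=120)
env.move_straight(W(-60,190,310),feed=150)
s=snap('scene','s8');t=snap('top','t8')
for a in (-.65,-.6,-.55,-.5,-.45):
    ph=np.radians(38)+a;p=W(-40,-69*np.sin(ph),95+69*np.cos(ph)); print(a,(proj(s,p)-[195,120])*4,(proj(t,p)-[195,135])*4)
for a in (0,.13):
    g=np.radians(35.3)-a;p=W(-39,85-50*np.sin(g),160+50*np.cos(g)); print('knob',a,(proj(s,p)-[195,120])*4,(proj(t,p)-[195,135])*4)
for n,q,x,y in(('s8',s,195,120),('t8',t,195,135)):
    h=cv2.cvtColor(q['frame'],cv2.COLOR_BGR2HSV)[y:y+135,x:x+160]
    k=cv2.inRange(h,(20,120,80),(35,255,255)); v,u=np.nonzero(k); print(len(u),np.mean(u)*4,np.mean(v)*4)
    k=cv2.inRange(h,(0,150,80),(8,255,255)); 
    nn,_,st,ce=cv2.connectedComponentsWithStats(k); print([(st[i,4],(ce[i]*4).round(1).tolist()) for i in range(1,nn) if st[i,4]>10])
    cv2.imwrite('pics/%sc.png'%n,cv2.resize(q['frame'][y:y+135,x:x+160],None,fx=4,fy=4,interpolation=cv2.INTER_CUBIC))
s0=dict(np.load('pics/scene0.npz'))
h=cv2.cvtColor(s0['frame'],cv2.COLOR_BGR2HSV)[120:255,195:355]
k=cv2.inRange(h,(0,150,80),(8,255,255)); nn,_,st,ce=cv2.connectedComponentsWithStats(k); print('start',[(st[i,4],(ce[i]*4).round(1).tolist()) for i in range(1,nn) if st[i,4]>10])
ob=env.get_obs();print(ob['t'],F(ob['position']))
```

```text
-0.65 [415.94830064 212.6954183 ] [383.08300996 293.413708  ]
-0.6 [421.84100605 211.31314303] [390.04424652 294.76970674]
-0.55 [427.67122034 210.23553837] [396.952305   296.14098893]
-0.5 [433.4230684  209.46415188] [403.78563269 297.52325476]
-0.45 [439.08106292 208.99958319] [410.52300303 298.91217243]
knob 0 [318.02215304 173.30839223] [268.85210548 263.59352295]
knob 0.13 [308.12196999 169.701347  ] [257.17397025 260.78929831]
59 429.89830508474574 208.27118644067798
[(np.int32(37), [553.0, 8.8]), (np.int32(122), [315.7, 170.2]), (np.int32(119), [577.6, 395.3])]
73 397.3150684931507 296.2191780821918
[(np.int32(177), [266.6, 263.4]), (np.int32(141), [569.6, 346.1])]
start [(np.int32(26), [554.6, 6.9]), (np.int32(102), [312.4, 165.6]), (np.int32(115), [577.5, 394.7])]
23.4083 [-59.87304792 188.29101989 309.40757529]
```

View pics/s8c.png

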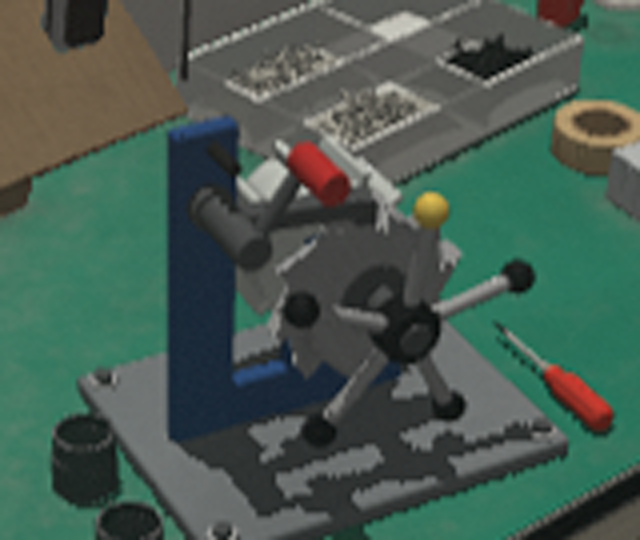

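View pics/t8c.png

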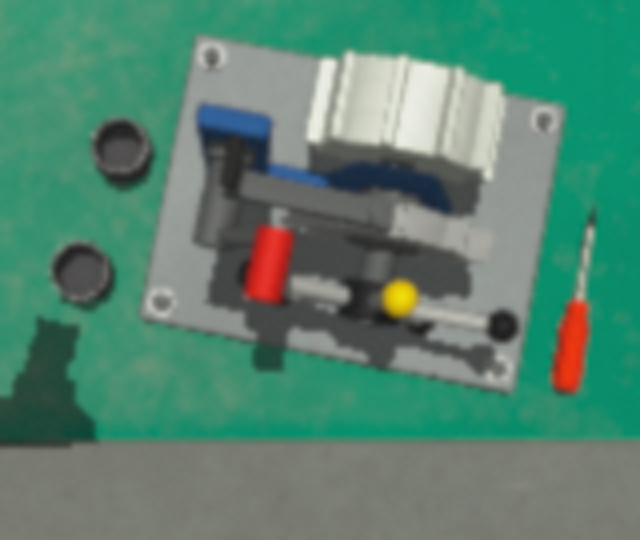

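Run:
```python
from h import *
print(env.get_obs()['wrist_force']); job.hand_in()
```

```text
[ 0.24013932 -0.21364978  0.22808989]
the job is handed in; nothing more can be done
```

I flipped the pawl up onto its stop, pushed the wheel back one notch by the yellow ball, and flipped the pawl down again. I used only the closed fingertips. The job was handed in at about 23.4 s of robot time; no verdict is reported.

My last checks before handing in:
- **Pawl up:** the knob was where it should be for 1.32 rad before I turned the wheel.
- **Wheel:** the ball read between about -0.53 and -0.55 rad in the two cameras, inside the -0.67 to -0.36 window. That is short of the -0.628 lock, as aimed.
- **Pawl down:** the knob read about 0.02 to 0.03 rad, so it is at the bottom of the notch and below the 0.08 limit.
- **Forces:** the first push on the ball stopped when its 10 N force limit tripped on contact. I resumed at lower speed, and the limits of 12 to 15 N on the later pushes did not trip.
- **Loose things:** the screwdriver's position matches the start picture. The torch heads look unmoved, judged by eye only.
- **Robot:** it stood clear, touching nothing.

The two cameras disagreed by only about 0.02 rad, and no check failed.

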